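# Hold the amber glass standard in the light path of a bench photometer

## Robot

A 6-joint arm with a two-finger parallel gripper is mounted at the origin on the work surface. World frame = base frame: x ahead of the robot, y to its left, z up, the work surface at z = 0. Lengths are in m, angles in rad, forces in N, time in s.
With the tool pointing down it reaches from about 0.375 to 0.75 m from the base axis. Payload 9 kg.
Tool frame: the origin (TCP) lies between the finger pads; the fingertips stand 19 mm ahead of it and the grasp point (between the pads) is the TCP; z points along the fingers, y is the line along which they close (so a half turn about z gives the same grasp; the last joint's range is limited). The gripper opens to 85 mm and grips with 20 to 120 N. Pads are 22 mm wide; open, the fingers measure 114 mm over their backs; the gripper's body (76 mm by 85 mm) begins 54 mm behind the grasp point. The pads swing forward as they close: fully open they stand 13 mm farther back than shut.
Start: joints at [0.896, 0.104, 0.097, 1.564, 0, 1.353], TCP at [0.265, 0.539, 0.25] pointing down, gripper open.
Joint ranges: [-2.99, 2.99], [-0.84, 1.86], [-1.1, 1.16], [-1.84, 2.11], [-1.51, 1.56], [-3.14, 3.14]. Speed limits (rad/s): [2.22, 2.22, 2.57, 3.14, 3.14, 3.14].

## Interface

Orientations are given as a unit quaternion [w, x, y, z].
In Python, from cell import robot gives the robot as it stands.
- The arm moves only by the tool drive_tool, never from a script. Its arguments are lists of equal length, an entry for each row: "translation": the shift along the tool's x, y, z in m, a list of three; "twist": the turn, a rotation vector about the tool's x, y, z in rad, a list of three; "grip": the finger opening in m, from 0 to 0.0854. In form: {"translation": [[x, y, z], ...], "twist": [[wx, wy, wz], ...], "grip": [grip, ...]}. A call has 1 to 10 rows; each row shifts and turns the commanded pose from where the row before left it, along the tool's axes as they then stand; what a row does not reach is not made up. A row lasts 1/8 s, in which the tool goes at most 62.5 mm and 10.7 degrees, less where a joint would pass 70% of its speed; a pose out of reach is approached as far as the arm can. A call is refused whole if a number of a shift passes 0.0625 or a number of a turn 0.188, either way. A call with a gripper value outside its range is refused whole. The fingers move at their own pace and stop on an object; "grip_force" is the grip in N (left out, the last holds). Time passes only in rows, so rows that do not move let the fingers close. It gives the time, the measured TCP pose, the force, the opening and the grip force at its end, in the units of the state.
- robot.get_obs(): the state, without advancing time (a new reading comes with each control period).
- robot.get_image(name): name is "side" or "top"; returns (picture, depth): 480x640x3 uint8, red, green, blue; 480x640 float32, m along the optical axis (not along the pixel's ray), 0 where there is no reading.
- robot.camera_model(name): a dict with "fx", "fy", "cx", "cy" (pixels), "dist" ([k1, k2, p1, p2, k3] as OpenCV has them; the pictures are not rectified), "xyz" and "orientation" of the camera in the world. Camera axes: x right, y down, z forward; pixel columns grow to the right and rows downward; lengths in m; the calibration is good to about 2 mm. A picture is of the moment at which its call begins. camera_model takes no time and is no camera call.
- robot.job_done(): hands the job in; it is judged then, once.
The state is a dict: "time": time; "qpos": joint angles; "qvel": joint speeds; "joint_torque": joint torques, N m; "tool_pos": TCP position; "eef_rot": TCP orientation; "wrist_force": force on the tool from outside, world axes, zero at the start; "ft_torque": the same for the moment, N m; "finger_gap": finger opening in m; "gripper_force": force on a finger pad.
Only numpy, scipy, OpenCV 4.12 (cv2) and the standard library are available. Lean on these libraries where they do the work, as an engineer would, in place of code of your own. Each camera call takes 0.05 s, during which the arm holds its last target. There are 200 camera calls.

## Task

Slide the blue detector head along its rail towards the white lamp until it clicks fully home. Then take the amber glass cell out of the black rack, gripping it by its two frosted white faces only and never touching its two clear amber windows, and hold it upright and still in the light path halfway between lamp and detector, in line with their lenses and at their height, with its clear windows facing them. Finish while holding it there in the air, with nothing else touching it; leave the other cells and glassware where they are.

Things in the scene. Friction and masses are not known exactly. Their poses are not given: they have to be found in the camera images.
- bench: Fixed photometer bench: dark steel base 90 (x) x 335 (y) x 12 mm high, origin on the table, base y -165 to +170. Local y: light direction, lamp to detector; x across it. White lamp house 70 x 70 mm, 105 high, at y -155 to -85, bright lens facing +y. Two steel rails (x within 22, top at 24) from y -80 to +170 carry the blue detector head. Red line on the base at y -50: holding station.
- beam (a point): Where the cell's centre belongs: on the line through both lens centres, 72 mm above the table, over the red line, in the middle of the 70 mm gap between lamp face and detector face (detector home). Same axes as the bench; the light is a thin horizontal ray along y.
- detector (a joint): Travel of the detector head towards the lamp (along bench -y), m. 0 = far end of the rail, 0.120 = fully home against its stop; starts at 0 to 0.06. Slides with about 1 N friction to 0.106, where a bump under it meets a sprung ball; passing it (peak at 0.113) takes about 3 to 6 N, then the ball snaps up behind the bump and holds the head home.
- detector_fin (a point): Centre of the top of the black grip fin on the detector head, 131 mm above the table. The fin is 16 mm (bench x) by 30 mm (bench y) and stands 26 mm above the flat top of the head (height 105). The head is a blue block 70 (x) by 60 (y) mm centred under the fin, from height 25 to 105. Bench axes.
- rack: Fixed black plastic rack 56 (x) x 184 (y) x 20 mm high, origin on the table under its centre; three wells 14 mm deep (floor 6 mm above the table) at y -60, 0, +60, each 23 (x) x 27 (y) mm. One cell stands in each, x and y along the rack's; which is where varies.
- amber_cell: The cell to hold: solid amber glass 20 (x) x 24 (y) x 60 mm high, 50 to 100 g, in a rack well, lower 14 mm hidden, top at 66 mm. Origin: centre of its underside, z up. Frosted white faces at local x = +10 and -10, full-height panels 22 mm wide (grip across x, 20 mm). Clear amber windows at local y = +12 and -12, 16 mm wide.
- cell_center (a point): Centre of the amber cell, 30 mm above its underside; axes of the cell (x across the frosted faces, y through the clear windows).
- green_cell: Like the amber cell but green, in another well. Leave it.
- blue_cell: Like the amber cell but blue, in another well. Leave it.
- flask: Loose clear conical glass flask, 84 mm wide, 118 mm high; origin under its centre. Leave it.
- reagent_bottle: Loose white bottle with yellow label, 80 mm wide, 170 mm high; origin under its centre. Leave it.
- amber_bottle: Loose brown glass bottle with black cap, 60 mm wide, 120 mm high; origin under its centre. Leave it.
- beaker: Loose glass beaker, 64 mm wide, 75 mm high; origin under its centre. Leave it.
- weighing_jar: Loose small white jar with blue lid, 42 mm wide, 45 mm high; origin under its centre. Leave it.
Things that resemble listed ones, but are neither listed nor needed, are in the scene too. Leave any yellow look-alike of the amber_cell alone.

How it is judged:
On the way, in this order (a step that is already met when the one before it is completed fails the run):
1. the detector head is home in its detent (joint above 0.117) (value of joint detector above 0.117 m), for 0.2 s.
2. the amber cell is gripped by both frosted faces and lifted out of the rack (underside more than 30 mm above the table), the detector still home (contact force between the fingers and amber_cell_c1 above 0.8 N and contact force between the fingers and amber_cell_c2 above 0.8 N and value of joint detector above 0.117 m and height (world z) of amber_cell above 0.03 m), for 0.2 s.
At the end, for the whole second after the job is handed in: Detector above 0.117; fingers press both frosted faces of the amber cell; its centre within 6 mm sideways, 10 mm in height and 15 mm along the beam of the beam point; windows square to the beam and cell upright within 0.15 rad; still (under 0.02 m/s); touching neither bench nor rack (value of joint detector above 0.117 m and contact force between the fingers and amber_cell_c1 above 0.8 N and contact force between the fingers and amber_cell_c2 above 0.8 N and x of cell_center in the frame of beam between -0.006 and 0.006 m and y of cell_center in the frame of beam between -0.015 and 0.015 m and z of cell_center in the frame of beam between -0.01 and 0.01 m and angle between the y axis of amber_cell and the y axis of bench, either way round below 0.15 rad and angle between amber_cell's own z axis and vertical below 0.15 rad and contact force between amber_cell and bench below 0.05 N and contact force between amber_cell and rack below 0.05 N and linear speed of amber_cell below 0.02 m/s); the arm keeps its last pose, push and grip.
It fails at once if a finger touches a clear window of the amber cell (contact force between the fingers and amber_cell_c0 above 0.3 N).
It fails at once if another cell or a piece of glassware is moved more than 20 mm (distance of any of green_cell, blue_cell, flask, reagent_bottle, amber_bottle, beaker, weighing_jar from where it was at the start of the episode above 0.02 m).
It also fails if it takes over 51 s, if anything falls off the work surface, if the arm or the gripper's body presses on something with over 40 N, if the wrist force passes 120 N, or if a joint passes its speed limit or range.

## Working session

There is one attempt and no reset: what is moved stays moved. The work goes in short steps, Python scripts to look and compute and a tool call to move; the robot and the scene stay as the last step left them, time stands still between calls to the robot, and variables do not carry over. Pictures are saved under pics/ and viewed, at most 10 in all, crops included, and the job is handed in when it is done.

Besides the shell and the picture viewer there is one more tool, called after ">>>" as name(argument=value, ...) on one line, values as JSON. drive_tool: Moves the arm, as the interface text tells. Its arguments: {"type":"object","properties":{"translation":{"type":"array","items":{"type":"array","items":{"type":"number"}}},"twist":{"type":"array","items":{"type":"array","items":{"type":"number"}}},"grip":{"type":"array","items":{"type":"number"}},"grip_force":{"type":"number"}},"required":["translation","twist","grip"]}

```bash
mkdir -p pics; ls; python3 - <<'E'
from cell import robot
import cv2,numpy as np
for n in ("top","side"):
    p,d=robot.get_image(n); cv2.imwrite(f"pics/{n}0.png",p[:,:,::-1]); np.savez(f"{n}0.npz",p=p,d=d)
    print(n,robot.camera_model(n))
print(robot.get_obs())
E
```

```text
pics
top {'fx': 556.0154816659282, 'fy': 556.0154816659282, 'cx': 312.91295211398483, 'cy': 239.8658088904248, 'dist': array([-0.04011667,  0.        ,  0.        ,  0.        ,  0.        ]), 'xyz': array([ 0.44967845, -0.02251907,  1.45096967]), 'orientation': array([-0.03253412,  0.70934948, -0.70337532,  0.03206235])}
side {'fx': 470.57832583837984, 'fy': 470.57832583837984, 'cx': 318.46091565774276, 'cy': 235.3434333039645, 'dist': array([-0.05020951,  0.        ,  0.        ,  0.        ,  0.        ]), 'xyz': array([ 0.39960725, -1.06195077,  0.73498764]), 'orientation': array([-0.49027923,  0.86778493, -0.07399765,  0.03316548])}
{'time': 0.1, 'qpos': array([8.96322894e-01, 1.04666621e-01, 9.65527495e-02, 1.56389401e+00,
       1.76963328e-05, 1.35310226e+00]), 'qvel': array([ 0.00065043, -0.00277082,  0.00149947,  0.00037335,  0.0007123 ,
       -0.00093437]), 'joint_torque': array([ 7.87075289e-03, -5.58207071e+01,  5.04720747e+01,  1.29298907e-02,
       -1.56191650e-04, -5.85683395e-07]), 'tool_pos': array([0.2644458 , 0.53827728, 0.24958738]), 'eef_rot': array([-2.69335402e-04,  2.26409283e-01,  9.74032068e-01, -5.42678738e-04]), 'wrist_force': array([ 0.3589003 ,  0.61669762, -0.24748642]), 'ft_torque': array([-0.02400997, -0.0352956 ,  0.00113477]), 'gripper_force': 0.0, 'finger_gap': 0.08550448821121312}
```

View pics/top0.png

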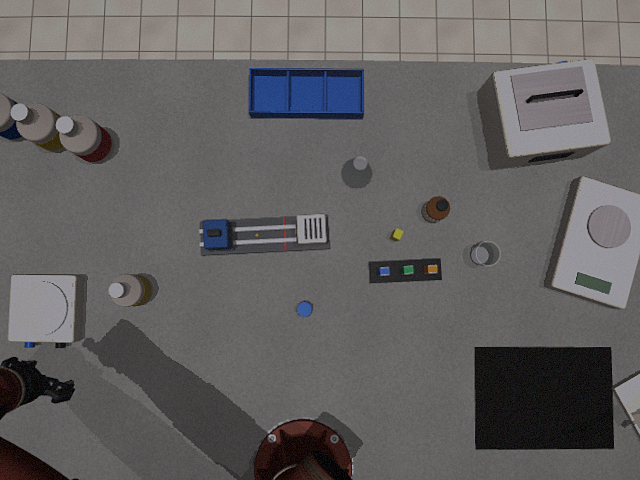

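View pics/side0.png

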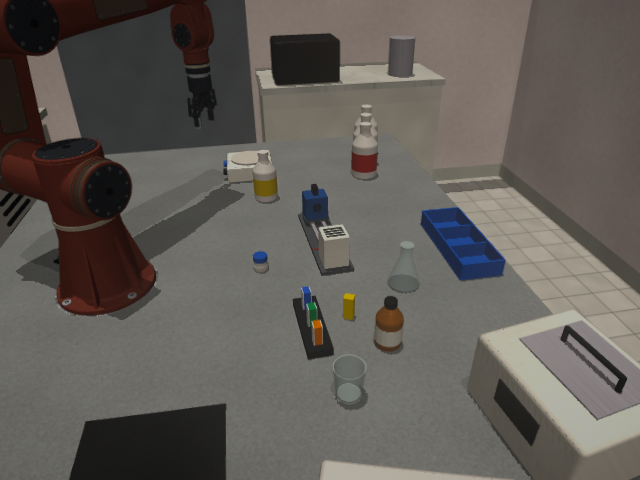

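The top view shows the bench at (265,233), with the detector at (214,234) and lamp at (312,229). The rack is at (405,271).
Things that could be taken for the amber cell:
- orange cell in the rack, (432,269) top and (317,333) side
- loose yellow block, (398,234) top and (349,306) side
- brown bottle, (436,209) top

I choose the orange cell in the rack.

```bash
cat > h.py <<'E'
import numpy as np,cv2
from scipy.spatial.transform import Rotation as R
from cell import robot
def ray(n,uv):
    m=robot.camera_model(n);K=np.array([[m['fx'],0,m['cx']],[0,m['fy'],m['cy']],[0,0,1]])
    u=cv2.undistortPoints(np.array(uv,float).reshape(-1,1,2),K,m['dist']).reshape(-1,2)
    q=m['orientation'];r=R.from_quat([q[1],q[2],q[3],q[0]])
    return np.array(m['xyz']),r.apply(np.c_[u,np.ones(len(u))])
def plane(n,uv,z):
    o,d=ray(n,uv);return o+d*((z-o[2])/d[:,2])[:,None]
def blob(mask,off=(0,0),name=''):
    c,_=cv2.findContours(mask.astype(np.uint8),cv2.RETR_EXTERNAL,cv2.CHAIN_APPROX_NONE)
    c=max(c,key=cv2.contourArea)+np.array(off);return cv2.boxPoints(cv2.minAreaRect(c)),cv2.contourArea(c)
E
python3 - <<'E'
from h import *
p=np.load('top0.npz')['p'];s=np.load('side0.npz')['p']
a=cv2.resize(p[200:290,190:450],None,fx=3,fy=3,interpolation=cv2.INTER_CUBIC)
b=cv2.resize(s[275:365,280:410],None,fx=3.5,fy=3.5,interpolation=cv2.INTER_CUBIC)
c=np.zeros((600,800,3),np.uint8);c[:270,:780]=a;c[275:275+b.shape[0],:b.shape[1]]=b
c2=cv2.resize(s[180:280,285:365],None,fx=3.2,fy=3.2,interpolation=cv2.INTER_CUBIC);c[275:275+c2.shape[0],480:480+c2.shape[1]]=c2
cv2.imwrite('pics/crop.png',c[:,:,::-1])
h=cv2.cvtColor(p,cv2.COLOR_RGB2HSV)
def roi(m,x0,x1,y0,y1):
    k=np.zeros_like(m);k[y0:y1,x0:x1]=m[y0:y1,x0:x1];return k
H,S,V=[h[...,i].astype(int) for i in range(3)]
for nm,m,z in [('amber',roi((S>120)&(H<25),420,445,258,282),.066),('green',roi((S>90)&(H>50)&(H<90),395,420,258,282),.066),('blue',roi((S>90)&(H>95)&(H<130),372,395,258,285),.066),
 ('rack',roi(V<65,360,450,255,290),.02),('head',roi((S>90)&(H>95)&(H<130)|(V<50),200,232,215,250),.105),('fin',roi(V<40,204,226,222,244),.131),('lamp',roi((V>130),296,328,210,245),.105),('red',roi((S>80)&((H<10)|(H>170)),275,295,205,260),.012)]:
    try:
        bx,A=blob(m);w=plane('top',bx,z);c=w.mean(0);e=[w[1]-w[0],w[2]-w[1]]
        print(nm,A,bx.mean(0).round(1),c.round(4),[(np.linalg.norm(v).round(4),np.degrees(np.arctan2(v[1],v[0])).round(1)) for v in e])
    except Exception as x: print(nm,x)
E
```

```text
amber 64.0 [430. 269.] [ 0.5061 -0.3137  0.066 ] [(np.float64(0.0351), np.float64(-89.6)), (np.float64(0.015), np.float64(179.4))]
green 54.5 [407. 269.] [ 0.5057 -0.2562  0.066 ] [(np.float64(0.0149), np.float64(-0.3)), (np.float64(0.03), np.float64(-89.6))]
blue 58.5 [383. 271.] [ 0.5002 -0.1963  0.066 ] [(np.float64(0.0299), np.float64(-89.5)), (np.float64(0.0149), np.float64(179.8))]
rack 1453.5 [404.7 270.3] [ 0.504  -0.2581  0.02  ] [(np.float64(0.1872), np.float64(-86.8)), (np.float64(0.0556), np.float64(-177.9))]
head 773.0 [217.  234.5] [0.5843 0.2127 0.105 ] [(np.float64(0.0685), np.float64(-89.5)), (np.float64(0.071), np.float64(-178.7))]
fin 10.0 [214.6 233.3] [0.5844 0.214  0.131 ] [(np.float64(0.0283), np.float64(-80.0)), (np.float64(0.0123), np.float64(-169.2))]
lamp 712.0 [311.  228.1] [ 0.6019 -0.0161  0.105 ] [(np.float64(0.0667), np.float64(-86.5)), (np.float64(0.068), np.float64(-176.6))]
red 10.5 [285.  246.5] [0.5636 0.0513 0.012 ] [(np.float64(0.0052), np.float64(-89.5)), (np.float64(0.0182), np.float64(-179.3))]
```

View pics/crop.png

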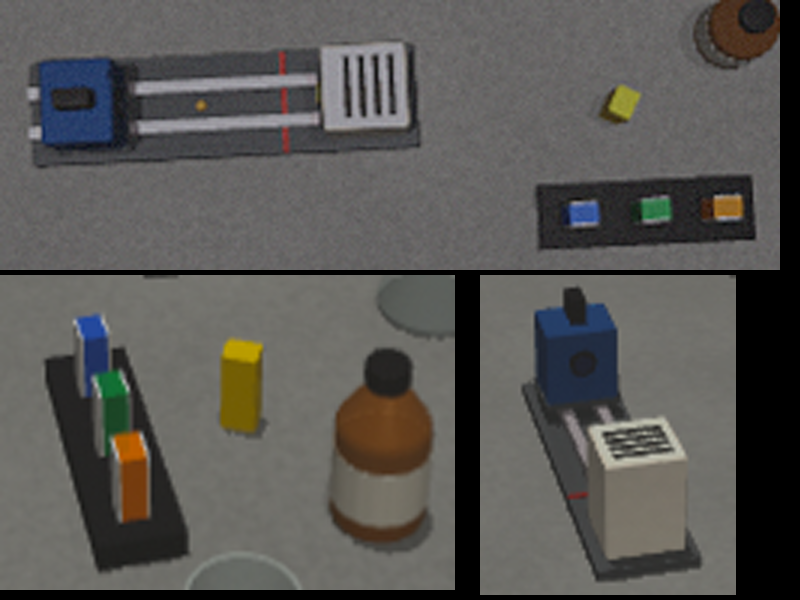

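The crop confirms it: the orange cell with white frosted sides is at the rack's right end, (727,207) in the crop. The yellow block is loose. I'll refine the poses with depth.

```bash
cat >> h.py <<'E'
def cloud(n,d):
    v,u=np.nonzero(d>0);o,r=ray(n,np.c_[u,v]);return o+r*d[v,u][:,None],u,v
def rect(P):
    b=cv2.boxPoints(cv2.minAreaRect((P[:,:2]*1000).astype(np.float32)));c=b.mean(0)/1000;e=[b[1]-b[0],b[2]-b[1]]
    return c.round(4),[(np.linalg.norm(v).round(1),(np.degrees(np.arctan2(v[1],v[0]))%90).round(2)) for v in e]
E
python3 - <<'E'
from h import *
for n in('top','side'):
    f=np.load(n+'0.npz');P,u,v=cloud(n,f['d']);col=f['p'][v,u];h=cv2.cvtColor(col[None],cv2.COLOR_RGB2HSV)[0].astype(int)
    x,y,z=P.T
    print(n,'table',np.median(z[(abs(x-.45)<.02)&(abs(y-0.1)<.05)]))
    for nm,m in [('lamp',(abs(x-.6)<.07)&(abs(y+.016)<.06)&(z>.095)&(z<.115)),('head',(abs(x-.585)<.07)&(abs(y-.21)<.07)&(z>.095)&(z<.115)),('fin',(abs(x-.585)<.04)&(abs(y-.21)<.04)&(z>.122)),
      ('rack',(abs(x-.504)<.05)&(abs(y+.258)<.12)&(z>.014)&(z<.026)),('amber',(abs(x-.504)<.03)&(abs(y+.313)<.03)&(z>.058)),('green',(abs(x-.504)<.03)&(abs(y+.256)<.03)&(z>.058)),('blue',(abs(x-.504)<.03)&(abs(y+.196)<.03)&(z>.058)),
      ('red',(abs(x-.597)<.06)&(abs(y-.055)<.03)&(z<.04)&(h[:,1]>90)&((h[:,0]<10)|(h[:,0]>170))),('base',(abs(x-.59)<.08)&(abs(y-.06)<.2)&(z>.008)&(z<.016))]:
        if m.sum()>3: print(nm,m.sum(),rect(P[m]),P[m].mean(0).round(4),np.median(z[m]).round(4))
E
```

```text
top table 0.0007961944842624913
lamp 809 (array([ 0.602 , -0.0154], dtype=float32), [(np.float32(69.9), np.float32(3.59)), (np.float32(70.0), np.float32(3.59))]) [ 0.6017 -0.0153  0.1055] 0.1055
head 592 (array([0.5874, 0.2181], dtype=float32), [(np.float32(60.4), np.float32(1.0)), (np.float32(71.3), np.float32(1.0))]) [0.5873 0.2166 0.1053] 0.1054
fin 91 (array([0.5878, 0.2159], dtype=float32), [(np.float32(29.1), np.float32(2.28)), (np.float32(14.7), np.float32(2.28))]) [0.5876 0.2155 0.1305] 0.1307
rack 1195 (array([ 0.5049, -0.2588], dtype=float32), [(np.float32(185.2), np.float32(3.1)), (np.float32(56.0), np.float32(3.1))]) [ 0.5044 -0.2571  0.0204] 0.0205
amber 83 (array([ 0.5075, -0.3184], dtype=float32), [(np.float32(25.8), np.float32(0.53)), (np.float32(17.9), np.float32(0.53))]) [ 0.5072 -0.3179  0.066 ] 0.0662
green 82 (array([ 0.5053, -0.2583], dtype=float32), [(np.float32(24.0), np.float32(7.71)), (np.float32(19.7), np.float32(7.71))]) [ 0.5053 -0.2579  0.0663] 0.0666
blue 79 (array([ 0.5014, -0.1986], dtype=float32), [(np.float32(24.4), np.float32(2.23)), (np.float32(18
[... 1157 characters left out ...]
0.2), np.float32(2.86))]) [ 0.506  -0.3241  0.0645] 0.0652
green 92 (array([ 0.504 , -0.2628], dtype=float32), [(np.float32(26.1), np.float32(6.68)), (np.float32(20.2), np.float32(6.68))]) [ 0.5032 -0.2641  0.0644] 0.0651
blue 85 (array([ 0.4998, -0.2027], dtype=float32), [(np.float32(26.8), np.float32(4.46)), (np.float32(20.1), np.float32(4.46))]) [ 0.4993 -0.2051  0.0646] 0.0652
red 11 (array([0.5605, 0.0528], dtype=float32), [(np.float32(10.8), np.float32(33.12)), (np.float32(14.3), np.float32(33.12))]) [0.5598 0.0518 0.012 ] 0.0123
base 606 (array([0.5922, 0.097 ], dtype=float32), [(np.float32(327.9), np.float32(3.08)), (np.float32(90.6), np.float32(3.08))]) [0.5765 0.0691 0.0118] 0.0119
```

>>> drive_tool(translation=[[0, 0, 0], [0, 0, 0], [0, 0, 0], [0, 0, 0], [0, 0, 0], [0, 0, 0]], twist=[[0, 0, 0.1755], [0, 0, 0.1755], [0, 0, 0.1755], [0, 0, 0.1755], [0, 0, 0.1755], [0, 0, 0.1755]], grip=[0.0854, 0.0854, 0.0854, 0.0854, 0.0854, 0.0854], grip_force=40)

```text
time: 0.85
tool_pos: [0.2645, 0.5383, 0.2498]
eef_rot: [0.0, 0.687, 0.726, -0.0]
wrist_force: [0.0, -0.8, -0.7]
finger_gap: 0.0853
gripper_force: 0.0
```

>>> drive_tool(translation=[[-0.043, 0.038, 0], [-0.043, 0.038, 0], [-0.043, 0.038, 0], [-0.043, 0.038, 0], [-0.043, 0.038, 0], [-0.043, 0.038, 0], [-0.043, 0.038, 0], [-0.042, 0.036, 0], [0, 0, 0], [0, 0, 0]], twist=[[0, 0, 0], [0, 0, 0], [0, 0, 0], [0, 0, 0], [0, 0, 0], [0, 0, 0], [0, 0, 0], [0, 0, 0], [0, 0, 0], [0, 0, 0]], grip=[0.06, 0.06, 0.06, 0.06, 0.06, 0.06, 0.06, 0.06, 0.06, 0.06])

```text
time: 2.1
tool_pos: [0.5867, 0.2146, 0.2498]
eef_rot: [-0.0, 0.685, 0.728, -0.0]
wrist_force: [0.3, -0.1, -0.2]
finger_gap: 0.0601
gripper_force: 0.0
```

```bash
cat >> h.py <<'E'
def to(pos,deg):
    o=robot.get_obs();q=o['eef_rot'];M=R.from_quat([q[1],q[2],q[3],q[0]]).as_matrix();c,s=np.cos(np.radians(deg)),np.sin(np.radians(deg))
    G=np.array([[-s,c,0],[c,s,0],[0,0,-1]]).T
    print('t',o['time'],'tcp',o['tool_pos'].round(4),'shift in goal tool axes',(G.T@(np.array(pos)-o['tool_pos'])).round(4),'twist',R.from_matrix(M.T@G).as_rotvec().round(4),'F',o['wrist_force'].round(2),'gap',o['finger_gap'].round(4),'gf',o['gripper_force'])
E
python3 -c "
from h import *
to([.5868,.2147,.128],3.5)"
```

```text
Traceback (most recent call last):
  File "h.py", line 22, in to
    print('t',o['time'],'tcp',o['tool_pos'].round(4),'shift in goal tool axes',(G.T@(np.array(pos)-o['tool_pos'])).round(4),'twist',R.from_matrix(M.T@G).as_rotvec().round(4),'F',o['wrist_force'].round(2),'gap',o['finger_gap'].round(4),'gf',o['gripper_force'])
                                                                                                                                                                                                                  ^^^^^^^^^^^^^^^^^^^^^
AttributeError: 'float' object has no attribute 'round'
```

>>> drive_tool(translation=[[0, 0, 0.05], [0, 0, 0.04], [0, 0, 0.02], [0, 0, 0.01], [0, 0, 0], [0, 0, 0], [0, 0, 0], [0, 0, 0], [0, 0, 0]], twist=[[0, 0, 0], [0, 0, 0], [0, 0, 0], [0, 0, 0], [0, 0, 0], [0, 0, 0], [0, 0, 0], [0, 0, 0], [0, 0, 0]], grip=[0.06, 0.06, 0.06, 0.06, 0.06, 0.01, 0.01, 0.01, 0.01])

```text
time: 3.22
tool_pos: [0.5878, 0.2146, 0.1315]
eef_rot: [0.001, 0.685, 0.728, 0.001]
wrist_force: [0.2, -0.1, 5.7]
finger_gap: 0.0149
gripper_force: 41.9
```

```bash
sed -i "s/o\['finger_gap'\].round(4)/o['finger_gap']/" h.py; python3 -c "
from h import *
to([.5868,.2147,.128],3.5)"
```

```text
t 3.225 tcp [0.5878 0.2146 0.1315] shift in goal tool axes [ 0.0001 -0.001   0.0035] twist [ 0.0021 -0.0002 -0.0002] F [ 0.18 -0.15  5.7 ] gap 0.014886891226494723 gf 41.92195415496826
```

>>> drive_tool(translation=[[0, 0.001, -0.003], [-0.015, 0, 0], [-0.015, 0, 0], [-0.015, 0, 0], [-0.015, 0, 0], [-0.01, 0, 0], [-0.005, 0, 0], [0, 0, 0]], twist=[[0, 0, 0], [0, 0, 0], [0, 0, 0], [0, 0, 0], [0, 0, 0], [0, 0, 0], [0, 0, 0], [0, 0, 0]], grip=[0.01, 0.01, 0.01, 0.01, 0.01, 0.01, 0.01, 0.01])

```text
time: 4.22
tool_pos: [0.5923, 0.1392, 0.1316]
eef_rot: [-0.001, 0.686, 0.728, -0.001]
wrist_force: [5.8, -0.2, -11.6]
finger_gap: 0.0151
gripper_force: 41.0
```

>>> drive_tool(translation=[[-0.005, 0, 0], [-0.005, 0, 0], [-0.004, 0, 0], [-0.003, 0, 0], [-0.002, 0, 0], [-0.002, 0, 0], [0, 0, 0]], twist=[[0, 0, 0], [0, 0, 0], [0, 0, 0], [0, 0, 0], [0, 0, 0], [0, 0, 0], [0, 0, 0]], grip=[0.01, 0.01, 0.01, 0.01, 0.01, 0.01, 0.01])

```text
time: 5.1
tool_pos: [0.5936, 0.1183, 0.1316]
eef_rot: [-0.0, 0.685, 0.728, -0.001]
wrist_force: [4.7, -2.4, -10.7]
finger_gap: 0.0152
gripper_force: 41.0
```

```bash
python3 -c "
from h import *
to([.5868,.2147,.128],3.5)"
```

```text
t 5.1 tcp [0.5936 0.1183 0.1316] shift in goal tool axes [ 0.0966 -0.0009  0.0036] twist [-0.0016  0.0005 -0.0005] F [  4.66  -2.4  -10.68] gap 0.015225243388876344 gf 40.97297787666321
```

>>> drive_tool(translation=[[-0.002, 0, 0.0015], [-0.002, 0, 0], [-0.002, 0, 0], [0, 0, 0]], twist=[[0, 0, 0], [0, 0, 0], [0, 0, 0], [0, 0, 0]], grip=[0.01, 0.01, 0.01, 0.01])

```text
time: 5.6
tool_pos: [0.5938, 0.1147, 0.1315]
eef_rot: [-0.002, 0.685, 0.729, 0.001]
wrist_force: [1.6, 10.4, -3.4]
finger_gap: 0.0153
gripper_force: 42.0
```

```bash
python3 - <<'E'
from h import *
to([.5868,.2147,.128],3.5)
p,d=robot.get_image('top');P,u,v=cloud('top',d);x,y,z=P.T
for k,m in (('lamp',(abs(x-.6)<.07)&(abs(y+.016)<.06)&(z>.095)&(z<.115)),('head',(abs(x-.593)<.045)&(abs(y-.12)<.06)&(z>.1)&(z<.11))): print(k,m.sum(),rect(P[m]),np.percentile(y[m],[1,99]))
E
```

```text
t 5.6 tcp [0.5938 0.1147 0.1315] shift in goal tool axes [ 0.1003 -0.0009  0.0035] twist [-0.0003 -0.0042  0.0012] F [ 1.6  10.38 -3.44] gap 0.01534089269450399 gf 41.95558190345764
lamp 816 (array([ 0.6023, -0.0153], dtype=float32), [(np.float32(69.8), np.float32(3.64)), (np.float32(70.8), np.float32(3.64))]) [-0.05038393  0.01826932]
head 58 (array([0.5938, 0.0967], dtype=float32), [(np.float32(17.4), np.float32(0.56)), (np.float32(64.4), np.float32(0.56))]) [0.08789653 0.1049445 ]
```

>>> drive_tool(translation=[[-0.002, 0, 0], [0, 0, 0], [0, 0, 0]], twist=[[0, 0, 0], [0, 0, 0], [0, 0, 0]], grip=[0.01, 0.01, 0.01])

```text
time: 6.02
tool_pos: [0.5938, 0.1145, 0.1315]
eef_rot: [-0.003, 0.684, 0.729, 0.002]
wrist_force: [1.9, 19.5, -3.7]
finger_gap: 0.0152
gripper_force: 41.9
```

>>> drive_tool(translation=[[0.003, 0, 0], [0, 0, 0], [0, 0, 0], [0, 0, 0], [0, 0, -0.02], [0, 0, -0.05]], twist=[[0, 0, 0], [0, 0, 0], [0, 0, 0], [0, 0, 0], [0, 0, 0], [0, 0, 0]], grip=[0.01, 0.05, 0.05, 0.05, 0.05, 0.05])

```text
time: 6.78
tool_pos: [0.5928, 0.1137, 0.2015]
eef_rot: [-0.001, 0.685, 0.728, -0.001]
wrist_force: [0.7, -0.0, 1.5]
finger_gap: 0.0501
gripper_force: 0.0
```

```bash
python3 - <<'E'
from h import *
to([.507,-.3195,.20],3.1)
p,d=robot.get_image('side');P,u,v=cloud('side',d);x,y,z=P.T
m=(abs(x-.593)<.045)&(abs(y-.12)<.06)&(z>.1)&(z<.11);print(rect(P[m]))
m=(abs(x-.593)<.03)&(abs(y-.12)<.04)&(z>.122)&(z<.135);print(m.sum(),rect(P[m]))
E
```

```text
t 6.775 tcp [0.5928 0.1137 0.2015] shift in goal tool axes [-0.4279 -0.1091  0.0015] twist [-0.0037 -0.0004  0.0067] F [ 0.72 -0.01  1.47] gap 0.05010967005782806 gf 0.0
(array([0.5913, 0.1145], dtype=float32), [(np.float32(63.2), np.float32(3.29)), (np.float32(69.6), np.float32(3.29))])
47 (array([0.5909, 0.116 ], dtype=float32), [(np.float32(36.5), np.float32(3.34)), (np.float32(15.0), np.float32(3.34))])
```

>>> drive_tool(translation=[[-0.0535, -0.0136, 0], [-0.0535, -0.0136, 0], [-0.0535, -0.0136, 0], [-0.0535, -0.0136, 0], [-0.0535, -0.0136, 0], [-0.0535, -0.0136, 0], [-0.0535, -0.0136, 0], [-0.0535, -0.0136, 0], [0, 0, 0], [0, 0, 0]], twist=[[0, 0, 0.007], [0, 0, 0], [0, 0, 0], [0, 0, 0], [0, 0, 0], [0, 0, 0], [0, 0, 0], [0, 0, 0], [0, 0, 0], [0, 0, 0]], grip=[0.05, 0.05, 0.05, 0.05, 0.05, 0.05, 0.05, 0.05, 0.05, 0.05])

```text
time: 8.07
tool_pos: [0.5091, -0.3197, 0.2028]
eef_rot: [0.0, 0.688, 0.726, 0.0]
wrist_force: [0.7, 0.7, 0.6]
finger_gap: 0.0495
gripper_force: 0.0
```

```bash
python3 - <<'E'
from h import *
to([.507,-.3195,.051],3.1)
p,d=robot.get_image('side');cv2.imwrite('pics/s2.png',cv2.resize(p[200:400,220:460],None,fx=3,fy=3)[:,:,::-1])
E
```

```text
t 8.075 tcp [ 0.5091 -0.3197  0.2028] shift in goal tool axes [ 0.0003 -0.0021  0.1518] twist [ 0.0008  0.0004 -0.0007] F [0.68 0.67 0.58] gap 0.04951877468589869 gf 0.0
```

View pics/s2.png

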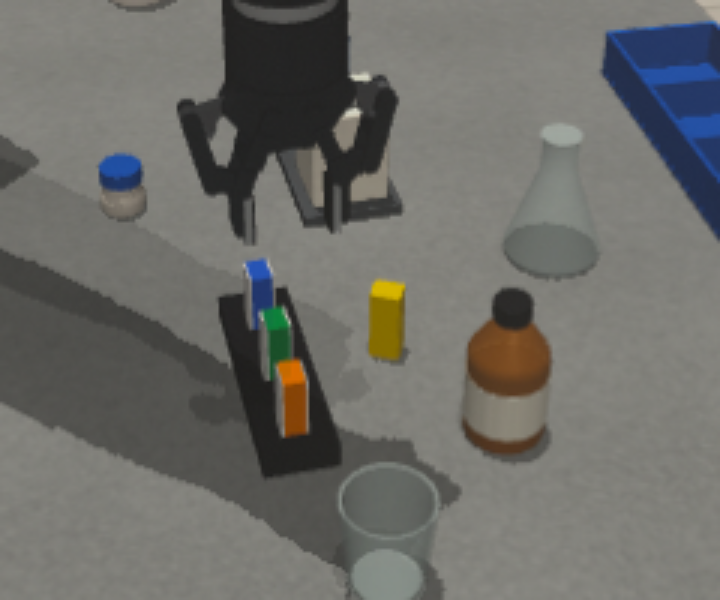

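The crop shows the open fingers at (245,235) and (335,225), straddling the line of the orange cell at (292,395). I'll descend and grip.

>>> drive_tool(translation=[[0, -0.002, 0.04], [0, 0, 0.04], [0, 0, 0.035], [0, 0, 0.025], [0, 0, 0.012], [0, 0, 0], [0, 0, 0]], twist=[[0, 0, 0], [0, 0, 0], [0, 0, 0], [0, 0, 0], [0, 0, 0], [0, 0, 0], [0, 0, 0]], grip=[0.05, 0.05, 0.05, 0.05, 0.05, 0.05, 0.05])

```text
time: 9.0
tool_pos: [0.5078, -0.3199, 0.0513]
eef_rot: [0.001, 0.688, 0.726, 0.0]
wrist_force: [-0.4, 0.4, -0.2]
finger_gap: 0.0504
gripper_force: 0.0
```

>>> drive_tool(translation=[[0, 0, 0], [0, 0, 0], [0, 0, 0], [0, 0, 0], [0, 0, 0]], twist=[[0, 0, 0], [0, 0, 0], [0, 0, 0], [0, 0, 0], [0, 0, 0]], grip=[0.03, 0.024, 0.015, 0.015, 0.015], grip_force=30)

```text
time: 9.62
tool_pos: [0.5072, -0.3199, 0.0504]
eef_rot: [0.0, 0.688, 0.726, -0.0]
wrist_force: [-0.7, -0.1, 6.4]
finger_gap: 0.0192
gripper_force: 30.1
```

>>> drive_tool(translation=[[0, 0, -0.005], [0, 0, -0.01], [0, 0, -0.015], [0, 0, -0.025], [0, 0, -0.035], [0, 0, -0.04], [0, 0, -0.02], [0, 0, 0], [0, 0, 0]], twist=[[0, 0, 0], [0, 0, 0], [0, 0, 0], [0, 0, 0], [0, 0, 0], [0, 0, 0], [0, 0, 0], [0, 0, 0], [0, 0, 0]], grip=[0.015, 0.015, 0.015, 0.015, 0.015, 0.015, 0.015, 0.015, 0.015])

```text
time: 10.75
tool_pos: [0.5065, -0.3192, 0.1981]
eef_rot: [-0.001, 0.688, 0.726, 0.0]
wrist_force: [-0.3, -0.7, -1.2]
finger_gap: 0.0198
gripper_force: 29.3
```

```bash
python3 - <<'E'
from h import *
to([.5975,.0535,.20],3.5)
p,d=robot.get_image('side');cv2.imwrite('pics/s3.png',cv2.resize(p[160:360,220:460],None,fx=3,fy=3)[:,:,::-1])
h=cv2.cvtColor(p,cv2.COLOR_RGB2HSV);P,u,v=cloud('side',d);g=h[v,u].astype(int);x,y,z=P.T
m=(g[:,1]>150)&(g[:,0]<22)&(abs(x-.507)<.05)&(abs(y+.32)<.05)&(z>.08);q=P[m];print(len(q),q.min(0),q.max(0),np.median(q,0))
E
```

```text
t 10.75 tcp [ 0.5065 -0.3192  0.1981] shift in goal tool axes [ 0.3665  0.1135 -0.0019] twist [-0.0014 -0.0017 -0.0071] F [-0.34 -0.66 -1.16] gap 0.01977691077831287 gf 29.339276254177094
377 [ 0.45730175 -0.36979019  0.15458335] [ 0.53554937 -0.27588959  0.67392434] [ 0.50488629 -0.33232645  0.21191666]
```

View pics/s3.png

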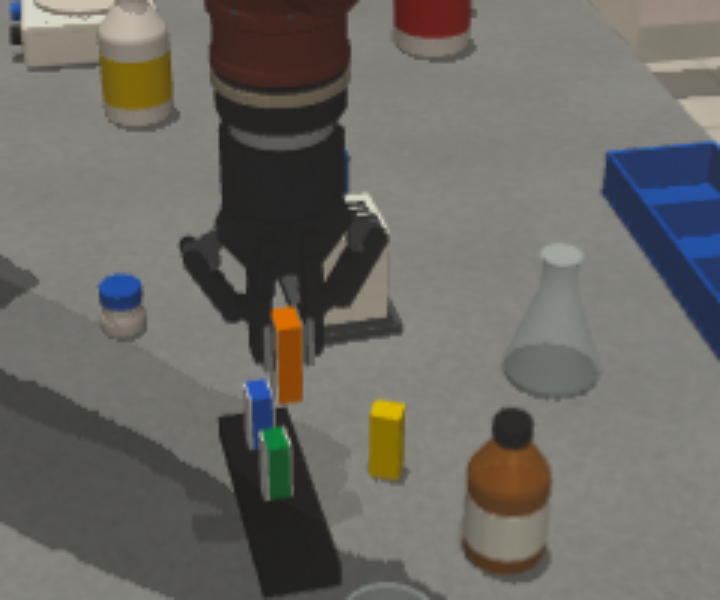

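The side crop shows the amber cell upright between the fingers at (287,355), clear of the rack. Next I carry it over the lamp.

>>> drive_tool(translation=[[0.025, 0.008, 0], [0.045, 0.014, 0], [0.045, 0.014, 0], [0.045, 0.014, 0], [0.045, 0.014, 0], [0.045, 0.014, 0], [0.045, 0.014, 0], [0.045, 0.014, 0], [0.0265, 0.0075, 0], [0, 0, 0]], twist=[[0, 0, -0.007], [0, 0, 0], [0, 0, 0], [0, 0, 0], [0, 0, 0], [0, 0, 0], [0, 0, 0], [0, 0, 0], [0, 0, 0], [0, 0, 0]], grip=[0.015, 0.015, 0.015, 0.015, 0.015, 0.015, 0.015, 0.015, 0.015, 0.015])

```text
time: 12.05
tool_pos: [0.5975, 0.055, 0.1981]
eef_rot: [-0.001, 0.684, 0.729, -0.001]
wrist_force: [-0.4, -0.4, -0.8]
finger_gap: 0.0197
gripper_force: 29.4
```

```bash
python3 - <<'E'
from h import *
to([.5975,.0535,.0865],3.5)
E
```

```text
t 12.05 tcp [0.5975 0.055  0.1981] shift in goal tool axes [-1.500e-03 -1.000e-04  1.116e-01] twist [-0.0024 -0.0007  0.0027] F [-0.4  -0.42 -0.77] gap 0.019727576764262445 gf 29.427073895931244
```

>>> drive_tool(translation=[[-0.0015, 0, 0.02], [0, 0, 0.03], [0, 0, 0.025], [0, 0, 0.02], [0, 0, 0.012], [0, 0, 0.0045], [0, 0, 0], [0, 0, 0], [0, 0, 0]], twist=[[0, 0, 0], [0, 0, 0], [0, 0, 0], [0, 0, 0], [0, 0, 0], [0, 0, 0], [0, 0, 0], [0, 0, 0], [0, 0, 0]], grip=[0.015, 0.015, 0.015, 0.015, 0.015, 0.015, 0.015, 0.015, 0.015])

```text
time: 13.18
tool_pos: [0.5987, 0.0516, 0.089]
eef_rot: [0.0, 0.685, 0.728, 0.0]
wrist_force: [1.0, 0.2, -0.0]
finger_gap: 0.0197
gripper_force: 29.4
```

```bash
python3 - <<'E'
from h import *
to([.5975,.0535,.0865],3.5)
for n in('side','top'):
    p,d=robot.get_image(n);P,u,v=cloud(n,d);h=cv2.cvtColor(p,cv2.COLOR_RGB2HSV)[v,u].astype(int);x,y,z=P.T
    m=(h[:,1]>130)&(h[:,0]<22)&(abs(x-.597)<.03)&(abs(y-.055)<.03)&(z>.03)&(z<.12);print(n,m.sum(),P[m].min(0).round(4) if m.any() else '',P[m].max(0).round(4) if m.any() else '')
    if n=='side':s=cv2.resize(p[170:290,270:390],None,fx=3.3,fy=3.3)
    else:
        t=cv2.resize(p[180:300,200:320],None,fx=3.3,fy=3.3)
        for k,m in (('head',(abs(x-.593)<.045)&(y>.08)&(y<.16)&(z>.1)&(z<.11)),('lamp',(abs(x-.6)<.07)&(abs(y+.016)<.06)&(z>.095)&(z<.115))): print(k,m.sum(),rect(P[m]) if m.any() else '')
cv2.imwrite('pics/f.png',np.hstack([s,t])[:,:,::-1])
E
```

```text
t 13.175 tcp [0.5987 0.0516 0.089 ] shift in goal tool axes [ 0.002  -0.0011  0.0025] twist [0.0012 0.0002 0.0001] F [ 0.98  0.15 -0.02] gap 0.0196904014456708 gf 29.442497491836548
side 53 [0.5894 0.0343 0.0902] [0.6046 0.0631 0.1069]
top 0  
head 0 
lamp 752 (array([ 0.6018, -0.016 ], dtype=float32), [(np.float32(68.5), np.float32(1.13)), (np.float32(70.9), np.float32(1.13))])
```

View pics/f.png

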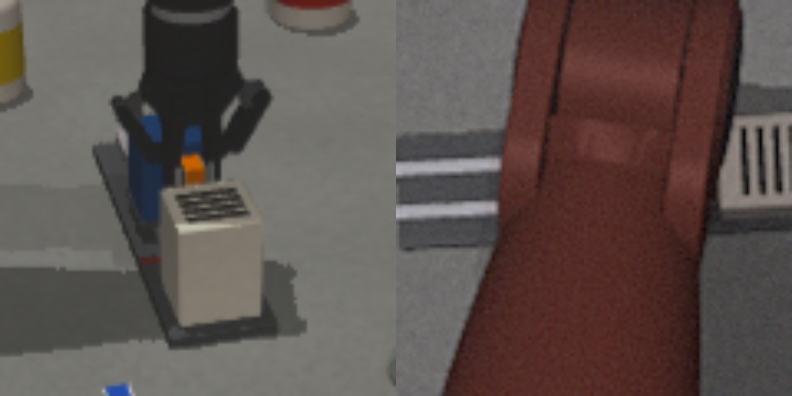

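The view shows the amber cell (190,168) held over the red line (150,261), between the lamp and the blue head. I'll trim the last couple of millimetres.

>>> drive_tool(translation=[[0.002, -0.001, 0.002], [0, 0, 0], [0, 0, 0], [0, 0, 0], [0, 0, 0], [0, 0, 0], [0, 0, 0], [0, 0, 0]], twist=[[0, 0, 0], [0, 0, 0], [0, 0, 0], [0, 0, 0], [0, 0, 0], [0, 0, 0], [0, 0, 0], [0, 0, 0]], grip=[0.015, 0.015, 0.015, 0.015, 0.015, 0.015, 0.015, 0.015])

```text
time: 14.28
tool_pos: [0.5971, 0.0535, 0.0863]
eef_rot: [0.0, 0.685, 0.728, 0.0]
wrist_force: [0.1, -0.3, -0.5]
finger_gap: 0.0199
gripper_force: 29.4
```

```bash
python3 - <<'E'
from h import *
to([.5975,.0535,.0865],3.5)
Q=[]
f=np.load('side0.npz')['d'];p,d=robot.get_image('side')
for n,D,lo in (('start',f,.16),('now',d,.07)):
    P,u,v=cloud('side',D);x,y,z=P.T;m=(abs(x-.575)<.02)&(y>lo)&(y<lo+.1)&(z>.1)&(z<.108);print(n,m.sum(),np.percentile(y[m],[1,99]).round(4))
to([.5975,.0535,.0865],3.5)
E
```

```text
t 14.275 tcp [0.5971 0.0535 0.0863] shift in goal tool axes [-0.      0.0004 -0.0002] twist [ 0.0001 -0.0001 -0.0001] F [ 0.08 -0.28 -0.51] gap 0.01989151864940016 gf 29.442210495471954
start 103 [0.1809 0.2401]
now 38 [0.0894 0.1405]
t 14.325 tcp [0.5971 0.0535 0.0863] shift in goal tool axes [-0.      0.0004 -0.0002] twist [ 0.0001 -0.0001 -0.0001] F [-1.62 -0.56 -0.18] gap 0.019810761713802465 gf 29.442326724529266
```

```bash
python3 -c "
from cell import robot
print(robot.job_done())"
```

```text
the job is handed in; nothing more can be done
None
```

I handed the job in at about 14.3 s with the detector head pushed home against its stop and the amber cell held still by its frosted faces, within about 1 mm of my measured beam point; the hand-in returned no verdict.

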